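Load a sensor barrel into a V-block soldering fixture and clamp it against the stop

ROBOT

A 6-joint arm with a two-finger parallel gripper is mounted at the origin on the work surface. World frame = base frame: x ahead of the robot, y to its left, z up, the work surface at z = 0. Lengths are in m, angles in degrees, forces in N, time in s.
With the tool pointing down it reaches from about 0.35 to 0.875 m from the base axis. Payload 4.2 kg.
Tool frame: the origin (TCP) lies midway between the tips of the shut fingers; the grasp point (between the pads) lies 19 mm behind it; y points along the fingers, z is the direction in which the jaws open and shut, and the axes are right-handed (so a half turn about y gives the same grasp; the last joint's range is limited). The gripper opens to 87 mm and grips with 3 to 60 N. Pads are 19 mm wide; open, the fingers measure 117 mm over their backs; the gripper's body (75 mm by 190 mm) begins 51 mm behind the grasp point.
Start: joints at [-56.459, 22.042, 0.453, 0, -68.411, -14.817], TCP at [0.201, -0.592, 0.223] pointing down, gripper open.
Joint ranges: [-179.83, 179.83], [-69.29, 118.12], [-61.27, 80.66], [-181.25, 117.63], [-171.15, -9.14], [-177.46, 177.46]. Speed limits (degrees/s): [159.86, 159.86, 180, 180, 180, 180].

INTERFACE

Orientations are given as [roll, pitch, yaw] about the fixed x, y, z axes, in that order (R = Rz(yaw) Ry(pitch) Rx(roll)).
In Python, from workcell import env gives the robot as it stands. The module is installed in compiled form; this text tells all that it offers. Calls block until the motion is done:
- env.goto(position, orientation): joint-space move of the TCP to a pose.
- env.move_straight(position, rotation=None, rate=0.15, force_limit=None): straight line of the TCP; rotation=None keeps the orientation; rate is the mean speed in m/s. With force_limit (N) it stops when the force on the tool has changed by that much, and returns True; else False.
- env.set_joints(angles): joint-space move.
- env.gripper_to(opening, grasp_force=None): opening from 0.0 (shut) to 1.0 (fully open); grasp_force is the grip in N (None keeps the last); returns when the fingers have stopped.
- env.dwell(seconds).
- env.inverse_kinematics(position, orientation): joint angles nearest the present ones, or None.
- env.read_state(): the state.
- env.grab_frame(name): name is "scene" or "side" or "wrist"; returns a dict with "image" (420x560x3 uint8, blue, green, red), "fx", "fy", "cx", "cy" (pixels), "position" and "orientation" of the camera in the world. Camera axes: x right, y up, looking along -z (the intrinsics and any distortion apply to the point x, -y, -z); pixel columns grow to the right and rows downward; lengths in m; the calibration is good to about 2 mm. A picture is of the moment at which its call begins. There is no depth.
A pose or a line that the arm cannot do raises env.Unreachable and nothing moves.
- env.close_job(): hands the job in, once; it reports no verdict.
Trained networks look in a picture, given as the dict that the camera call returned (one of the last four; its "shot" number tells which), for a name from the list of things; names that differ only in an ending like _2 or _b are one class to them, and where a whole thing is asked for, a point or a joint stands for the part that bears it (a point fixed in the world has none). Each returns a list of dicts, best first, with "score" (0 to 1); they miss things now and then, are a little off and sometimes report something else, mostly with a low value. They report only what shows in the picture. A call takes as long as a camera call. They do not tell look-alikes from the thing itself.
- env.search_frame(picture, thing): "xyz" ([x, y, z] in m, in world coordinates, good to about 4 mm: the middle of the surface that is visible of it).
- env.trace(picture, thing): "mask" (420x560 bool, what is visible of it).
The state is a dict: "clock": time; "joint_positions": joint angles; "qvel": joint speeds; "joint_torque": joint torques, N m; "position": TCP position; "tool_rot": TCP orientation; "force": force on the tool from outside, world axes, zero at the start; "wrist_torque": the same for the moment, N m; "opening": opening from 0.0 (shut) to 1.0 (fully open).
Only numpy, scipy, OpenCV 4.12 (cv2) and the standard library are available. Lean on these libraries where they do the work, as an engineer would, in place of code of your own. Each camera call takes 0.05 s, during which the arm holds its last target. There are 200 camera calls.

TASK

Take the aluminium sensor barrel with the orange bands from the grey rest and lower it gently into the two steel V-blocks of the soldering fixture, pressing it lightly down, with about 10 to 15 N, until it sits fully in both Vs, and only then letting go. Then slide the clamp with the red post towards the blue stop until its nose pushes the barrel fully home against the stop, and press firmly for a moment, with about 10 to 15 N on the barrel; leave it clamped like that and let go. The barrel is delicate: never load it with more than about 30 N, do not drop it, and leave the black barrel and everything else on the bench where it is.

Things in the scene. Friction and masses are not known exactly. Their poses are not given: they have to be found in the camera images.
- barrel: The workpiece: aluminium-coloured solid cylinder, 34 mm diameter, 140 mm long, a 12 mm wide orange band near each end; both ends alike. Origin at its centre (mid-length, on its axis); its own y axis runs along its length. Starts lying level in one of the two places of the grey rest, axis 45 mm above the table. 0.2 to 0.42 kg.
- dummy: Bystander: a black barrel with green bands, same size, same origin and axes, lying parallel in the other place of the rest, 96 mm from the workpiece. Leave alone.
- rest: Fixed grey rest that holds both barrels: plate 180 x 120 mm, 6 mm thick, with a pair of plastic V saddles (14 mm long, 46 mm either side of its middle, tops 47 mm high) for each barrel. Between the saddles of a pair 78 mm are clear down to the plate. Origin under its middle; y along the barrels.
- seat (a point): Fixed point on the soldering fixture: where the barrel's centre is when it sits fully down in both V-blocks and home against the stop; 55 to 67 mm above the table (the fixture's height varies). y runs level along the V towards the stop, z is up. The blue stop's flat face is 70 mm from here at +y; the stop is 60 mm wide, its top 15 mm above this point. Put down 10 to 20 mm short of home (-y), the barrel clears the stop and lies on both Vs.
- cradle: The pair of steel V-blocks, fixed. Origin 47 mm straight below point seat, same axes. Each is 22 mm long, centred 46 mm either side of the seat along y, 70 mm clear between them down to an 8 mm thick base plate. 90 degree Vs open upwards, rising 2 mm above the seated barrel's axis, mouth about 52 mm wide. The barrel slides along them under 2 to 6 N.
- clamp (a joint): Travel of the sliding clamp along the V towards the stop, m: starts at 0 to 0.02 (open), reads 0.065 when its nose touches a barrel that is home, ends at 0.075. A stiff slide: about 4 N to move it (before the nose touches), and it stays where it is left.
- post (a point): Grip of the clamp: centre-line of its upright red post, 40 mm above the level of the seat, 15 mm below the post's top. The post is 16 mm thick along the V (seat's y) and 30 mm wide across it (seat's x), free all round down to 56 mm below this point. It moves with the clamp. Moves level along seat's y; axes parallel to seat's.
- nose: Round black rubber-faced nose of the clamp, 22 mm diameter, that bears on the barrel's end. Origin at the centre of its front face, level with the seat, 32 mm ahead of the post's centre-line (towards the stop). Moves with the clamp. It is sprung stiffly: it gives way about 1 mm per 20 N, 2 mm at most, so some of the squeeze stays when the clamp is let go.
- driver: Bystander: yellow screwdriver lying beyond the work area.
- jar: Bystander: small jar, 48 mm diameter, 45 mm high.
- reel: Bystander: blue reel, 60 mm diameter, 38 mm high.
- clip_red: Bystander: red test clip, about 60 mm long.
- clip_green: Bystander: green test clip, about 60 mm long.
- clip_yellow: Bystander: yellow test clip, about 60 mm long.
Not all that is in view belongs to the job. Of the things like the barrel, leave any that is purple; of the rest the smaller one is meant.

How it is judged:
By the outcome, as a careful person would: the job done as asked, in the order asked, and still so for the second after the job is handed in, with the robot touching nothing.
It also fails if it takes over 70 s, if anything falls off the work surface, if the arm or the gripper's body presses on something with over 40 N, if the wrist force passes 120 N, or if a joint passes its speed limit or range.

## Working session

There is one attempt and no reset: what is moved stays moved. The work goes in short steps, each a Python script; the robot and the scene stay as the last script left them, time stands still between calls to the robot, and variables do not carry over. Pictures are saved under pics/ and viewed, about 8 in all and at most 12, crops included, and the job is handed in when it is done.

```bash
mkdir -p pics
cat > h.py <<'E'
from workcell import env
import numpy as np, cv2
from scipy.spatial.transform import Rotation as R
def snap(n,f):
    p=env.grab_frame(n); cv2.imwrite('pics/'+f,p['image']); return p
E
python3 - <<'E'
from h import *
a=snap('scene','s0.png'); b=snap('side','d0.png')
for p in (a,b):
    print({k:v for k,v in p.items() if k!='image'})
    for t in ['barrel','dummy','rest','cradle','clamp','post','nose']:
        print(t,[(np.round(d['xyz'],3).tolist(),round(d['score'],2)) for d in env.search_frame(p,t)][:4])
print(env.read_state())
cv2.imwrite('pics/both.png',cv2.resize(np.hstack([a['image'],b['image']]),None,fx=.714,fy=.714))
E
```

```text
{'fx': 382.679424289522, 'fy': 382.679424289522, 'cx': 281.62501602115645, 'cy': 212.0671958371963, 'position': array([ 1.04684256, -0.15085816,  0.80780716]), 'orientation': array([37.71872155, -0.8233759 , 80.90638451]), 'shot': 1}
barrel [([0.252, 0.256, 0.029], 0.88), ([0.575, 0.225, 0.059], 0.82), ([0.574, 0.024, 0.041], 0.78)]
dummy [([0.484, 0.212, 0.055], 0.93), ([0.772, -0.216, 0.038], 0.59)]
rest []
cradle [([0.531, -0.239, 0.042], 0.96)]
clamp [([0.527, -0.363, 0.058], 0.65)]
post [([0.529, -0.366, 0.059], 0.92), ([0.528, -0.242, 0.041], 0.35)]
nose [([0.523, -0.345, 0.059], 0.52)]
{'fx': 486.6737656119119, 'fy': 486.6737656119119, 'cx': 283.48945438596854, 'cy': 201.72439163425102, 'position': array([0.3257238 , 0.96090311, 0.71908562]), 'orientation': array([  59.80729664,    0.93469439, -170.32961866]), 'shot': 2}
barrel [([0.562, 0.256, 0.059], 0.93), ([0.567, 0.049, 0.039], 0.88), ([0.237, 0.272, 0.029], 0.84), ([0.513, 0.229, 0.007], 0.69)]
dummy [([0.467, 0.241, 0.059], 0.58), ([0.561, 0.254, 0.058], 0.53), ([0.779, 0.128, 0.01], 0.41)]
rest [([0.512, 0.232, 0.003],
[... 160 characters left out ...]
[0.52, -0.339, 0.057], 0.45)]
{'clock': 0.8, 'joint_positions': array([-5.64589476e+01,  2.20387250e+01,  4.53658996e-01,  1.20431378e-04,
       -6.84111261e+01, -1.48165901e+01]), 'qvel': array([ 0.05050661,  0.01210818,  0.13855391, -0.0458714 ,  0.07778916,
       -0.01424035]), 'joint_torque': array([-7.09725953e-06, -3.90407073e+01,  1.87609792e+01,  4.22410324e+00,
        1.55815354e-02, -2.74734441e-05]), 'position': array([ 0.20065448, -0.5918983 ,  0.22258862]), 'tool_rot': array([-9.00037099e+01, -8.65496980e-04,  1.87245066e+01]), 'force': array([-0.3583808 ,  0.25709499,  0.31478538]), 'wrist_torque': array([-0.02126652, -0.06071937,  0.03205242]), 'opening': 0.995633952149414}
```

View pics/s0.png

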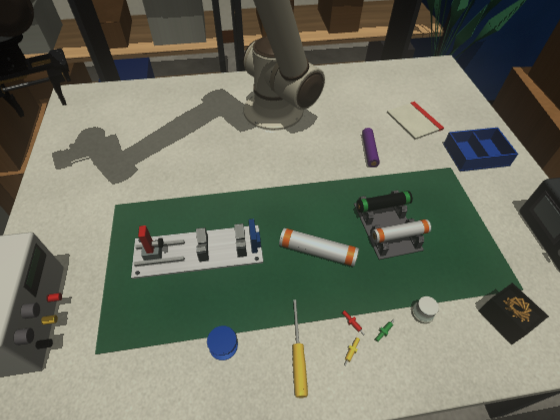

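View pics/d0.png

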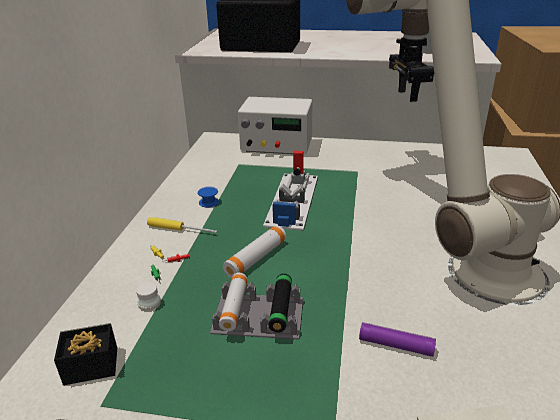

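The workpiece is the white barrel in the rest, around (402,231) in the scene view. The larger loose one at (318,247) and the purple one at (370,147) are decoys. The fixture is at about (200,245), with the stop on its +y side. Next I'll take closer wrist views.

Run:
```python
from h import *
def look(pos,yaw,f,things):
    env.goto(pos,[-90,0,yaw]); env.dwell(.2); p=snap('wrist',f)
    print({k:v for k,v in p.items() if k!='image'})
    for t in things:
        print(t,[(np.round(d['xyz'],4).tolist(),round(d['score'],2)) for d in env.search_frame(p,t)][:4])
    np.save('pics/'+f+'.npy',{k:v for k,v in p.items()},allow_pickle=True)
look([.50,-.25,.36],90,'wf.png',['cradle','post','nose','clamp'])
look([.55,.24,.33],90,'wr.png',['barrel','dummy','rest'])
print(env.read_state()['clock'],env.read_state()['joint_positions'])
```

```text
{'fx': 328.1890023161977, 'fy': 328.1890023161977, 'cx': 277.3930715483012, 'cy': 207.14251205188876, 'position': array([ 0.50073502, -0.32875388,  0.52144349]), 'orientation': array([-1.64168704e+01,  2.23773753e-02,  1.79948155e+02]), 'shot': 3}
cradle [([0.5222, -0.1689, 0.0473], 0.68)]
post [([0.5176, -0.3635, 0.0637], 0.9)]
nose [([0.5195, -0.3621, 0.0706], 0.7), ([0.5223, -0.3477, 0.0637], 0.64)]
clamp [([0.5148, -0.3633, 0.0656], 0.57), ([0.523, -0.1682, 0.0481], 0.52)]
{'fx': 328.1890023161977, 'fy': 328.1890023161977, 'cx': 277.3930715483012, 'cy': 207.14251205188876, 'position': array([0.55123888, 0.16108769, 0.49195399]), 'orientation': array([-1.64179117e+01,  7.34411766e-02,  1.79950206e+02]), 'shot': 4}
barrel [([0.586, 0.0714, 0.0434], 0.96), ([0.5658, 0.2294, 0.0544], 0.72), ([0.2456, 0.2556, 0.0328], 0.63)]
dummy [([0.4714, 0.218, 0.0601], 0.67), ([0.752, 0.0695, 0.0102], 0.45)]
rest [([0.5178, 0.2215, 0.0038], 0.66)]
5.175 [ 3.89848619e+01  1.66303833e+01  7.71378967e+00  1.20011180e-03
 -8.10812398e+01 -3.90162134e+01]
```

View pics/wf.png

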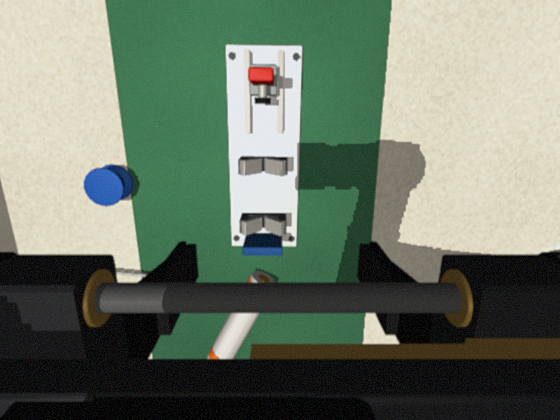

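View pics/wr.png

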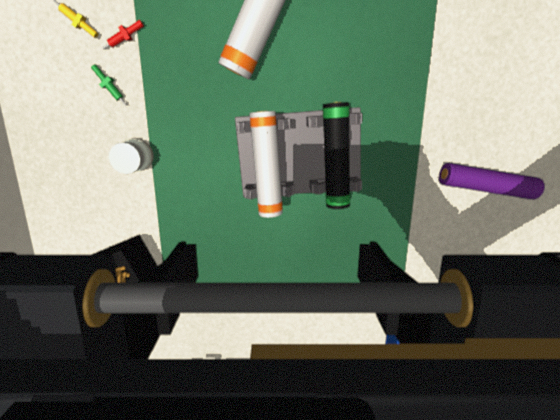

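The wrist fixture view shows the red post at (262,75), V-blocks at (265,165) and (265,222), and the stop at (263,244). The wrist rest view shows the workpiece from (263,115) to (269,212) and the dummy to its right. I'll fit the barrel pose from its mask and enlarge the fixture.

```bash
cat >> h.py <<'E'
def load(f): return np.load('pics/'+f+'.npy',allow_pickle=True).item()
def proj(p,P):
    M=R.from_euler('xyz',p['orientation'],degrees=True)
    c=M.inv().apply(np.atleast_2d(P)-p['position'])
    return np.c_[p['cx']+p['fx']*c[:,0]/-c[:,2], p['cy']+p['fy']*c[:,1]/c[:,2]]
def ray(p,u,z):
    M=R.from_euler('xyz',p['orientation'],degrees=True)
    d=M.apply([(u[0]-p['cx'])/p['fx'],-(u[1]-p['cy'])/p['fy'],-1])
    return p['position']+d*(z-p['position'][2])/d[2]
def cyl(x,y,z,yaw,r=.017,L=.14):
    a=np.linspace(0,2*np.pi,48); s=np.r_[-np.ones(48),np.ones(48)]*L/2; a=np.r_[a,a]
    return R.from_euler('z',yaw,degrees=True).apply(np.c_[r*np.cos(a),s,r*np.sin(a)])+[x,y,z]
def fitbarrel(p,m,z,x0):
    from scipy.optimize import minimize
    def c(v):
        q=np.zeros(m.shape,np.uint8); h=cv2.convexHull((proj(p,cyl(v[0],v[1],z,v[2]*100))).astype(np.float32))
        cv2.fillConvexPoly(q,np.round(h*16).astype(np.int32),1,shift=4)
        return 1-(q.astype(bool)&m).sum()/(q.astype(bool)|m).sum()
    s=np.array([x0,x0+[.01,0,0],x0+[0,.01,0],x0+[0,0,.05]])
    r=minimize(c,x0,method='Nelder-Mead',options=dict(initial_simplex=s,xatol=1e-4)); return r.x*[1,1,100],r.fun
E
python3 - <<'E'
from h import *
p=env.grab_frame('wrist')
for d in env.trace(p,'barrel'):
    m=d['mask']; ys,xs=np.nonzero(m); print(d['score'],xs.mean(),ys.mean(),m.sum())
    if abs(xs.mean()-266)<15 and abs(ys.mean()-163)<15: print(fitbarrel(p,m,.045,np.array([.567,.235,.05])))
a=cv2.imread('pics/wf.png')[40:260,215:315]; b=cv2.imread('pics/s0.png')[215:280,125:270]
a=cv2.resize(a,None,fx=2.7,fy=2.7,interpolation=2); b=cv2.resize(b,None,fx=3.5,fy=3.5,interpolation=2)
o=np.zeros((600,790,3),np.uint8); o[:a.shape[0],:a.shape[1]]=a; o[:b.shape[0],275:275+b.shape[1]]=b
c=cv2.imread('pics/d0.png')[145:230,255:325]; c=cv2.resize(c,None,fx=4,fy=4,interpolation=2); o[240:240+c.shape[0],300:300+c.shape[1]]=c
cv2.imwrite('pics/crop.png',o)
E
```

```text
0.73 249.37141894169196 35.570273003033364 2967
0.64 490.9609958506224 181.13941908713693 2410
0.59 266.05803741886217 162.7995418098511 2619
(array([0.56698919, 0.23258264, 3.65742005]), np.float64(0.04450930317402413))
```

View pics/crop.png

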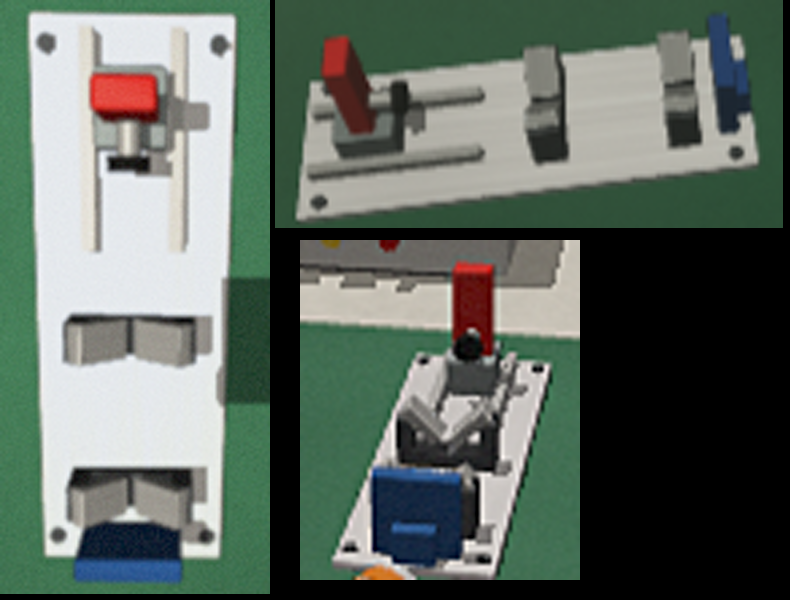

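Run:
```python
from h import *
p=load('wf.png')
f=lambda u,z: ray(p,[(u[0]+.5)/2.7-.5+215,(u[1]+.5)/2.7-.5+40],z)
for zs in (.055,.061,.067):
    a=(f((47,43),zs-.039)+f((219,45),zs-.039))/2; b=(f((58,535),zs-.039)+f((206,536),zs-.039))/2
    th=-np.degrees(np.arctan2(b[0]-a[0],b[1]-a[1]))
    A,B=f((77,558),zs+.015),f((181,558),zs+.015)
    g1,g2=f((130,340),zs-.024),f((132,500),zs-.024)
    pc=[f(u,zs+.055) for u in [(91,76),(156,75),(157,110),(92,110)]]
    print(zs,a,b,'th',th,'stop',(A+B)/2,np.linalg.norm(A-B),'seaty',A[1]-.07,'grooves',g1[:2],g2[:2])
    print('post',np.mean(pc,0),np.ptp(pc,0))
```

```text
0.055 [ 0.51986666 -0.40263023  0.016     ] [ 0.52392924 -0.12669583  0.016     ] th -0.8435045082611878 stop [ 0.52327907 -0.13500346  0.07      ] 0.05725396887727552 seaty -0.2050245604625683 grooves [ 0.52286625 -0.24929768] [ 0.52296108 -0.15501072]
post [ 0.52045201 -0.36951003  0.11      ] [0.0283314  0.01409154 0.        ]
0.061 [ 0.51963955 -0.40175326  0.022     ] [ 0.52365391 -0.12909441  0.022     ] th -0.8435045082612026 stop [ 0.52297945 -0.13757853  0.076     ] 0.05649302354864393 seaty -0.2075993587250398 grooves [ 0.5225955  -0.25026974] [ 0.52268917 -0.15713626]
post [ 0.52016448 -0.36891569  0.116     ] [0.02791825 0.01388605 0.        ]
0.067 [ 0.51941244 -0.40087629  0.028     ] [ 0.52337857 -0.13149299  0.028     ] th -0.8435045082611706 stop [ 0.52267982 -0.14015361  0.082     ] 0.0557320782200124 seaty -0.21017415698751127 grooves [ 0.52232475 -0.25124179] [ 0.52241726 -0.15926181]
post [ 0.51987695 -0.36832135  0.122     ] [0.02750509 0.01368055 0.        ]
```

Run:
```python
from h import *
def st(n):
    s=env.read_state(); print(n,round(s['clock'],2),np.round(s['position'],4),np.round(s['force'],2),round(s['opening'],3))
env.goto([.567,.2326,.12],[-90,0,93.66]); st('above')
print(env.move_straight([.567,.2326,.0265],rate=.08,force_limit=8)); st('down')
env.gripper_to(0.3,grasp_force=20); st('grip')
env.move_straight([.567,.2326,.06],rate=.06); env.dwell(.2); st('lift')
env.move_straight([.567,.2326,.17],rate=.2); st('up')
p=snap('side','lift.png')
```

```text
above 6.12 [0.5682 0.2333 0.1215] [-0.05  0.7   0.64] 1.001
False
down 7.44 [0.5674 0.2329 0.0272] [-0.27 -0.37  0.23] 1.0
grip 8.37 [0.5656 0.2324 0.0263] [-4.02  1.67  2.81] 0.386
lift 9.28 [0.5667 0.2324 0.0595] [ 0.12  0.09 -4.29] 0.385
up 9.97 [0.5659 0.2322 0.1686] [-1.31 -0.41 -4.41] 0.386
```

View pics/lift.png

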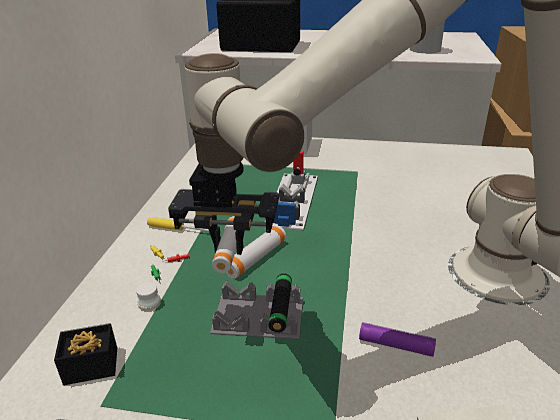

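The workpiece is held between the fingers and lifted at (228,245). The dummy is still in place at (281,300), and the weight reads about 4.3 N. Next I'll carry it to the fixture.

Run:
```python
from h import *
def st(n):
    s=env.read_state(); print(n,round(s['clock'],2),np.round(s['position'],4),np.round(s['force'],2),np.round(s['wrist_torque'],2),round(s['opening'],3))
o=[-90,0,89.4]
env.goto([.55,0,.21],[-90,0,91]); env.goto([.5225,-.220,.13],o); env.move_straight([.5225,-.220,.058],rate=.08); env.dwell(.3); st('above')
p=snap('side','ab.png'); snap('wrist','abw.png')
a=cv2.resize(p['image'][130:240,230:340],None,fx=3.6,fy=3.6,interpolation=2); b=cv2.resize(cv2.imread('pics/abw.png'),(400,300))
c=np.zeros((400,796,3),np.uint8); c[:396,:396]=a; c[:300,396:]=b; cv2.imwrite('pics/abc.png',c)
```

```text
above 13.25 [ 0.5227 -0.22    0.0584] [-0.35 -0.72 -4.27] [-0.01  0.11  0.02] 0.383
```

View pics/abc.png

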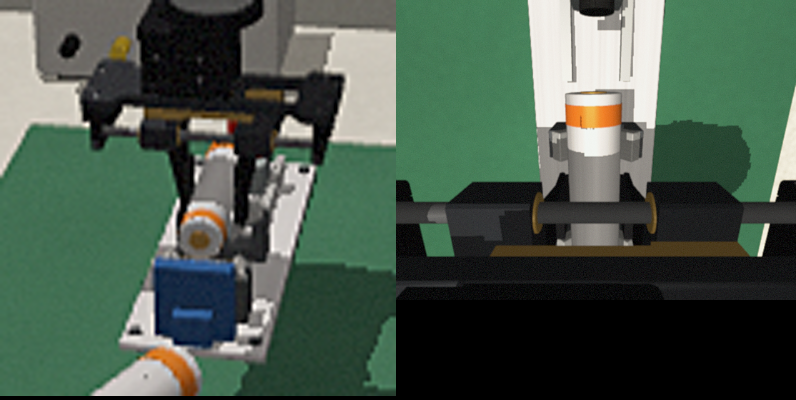

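The barrel sits above the V-blocks, centred between the block tips to within about 1 mm, and clears the stop. Now lowering by force.

Run:
```python
from h import *
def st(n):
    s=env.read_state(); print(n,round(s['clock'],2),np.round(s['position'],4),np.round(s['force'],2),np.round(s['wrist_torque'],2),round(s['opening'],3)); return s
x,y=.5225,-.220
print(env.move_straight([x,y,.031],rate=.012,force_limit=4)); s=st('touch'); 
F0=-4.27; z=s['position'][2]
for i in range(12):
    z-=.0004; env.move_straight([x,y,z],rate=.01); env.dwell(.1); s=st(i)
    if s['force'][2]-F0>11 or z<.03: break
```

```text
True
touch 14.91 [ 0.5224 -0.22    0.0374] [-0.57  0.56  5.32] [ 0.    0.16 -0.14] 0.377
0 15.39 [ 0.5223 -0.22    0.0374] [-1.4   1.82  5.47] [ 0.29  0.61 -0.07] 0.388
1 15.74 [ 0.5223 -0.22    0.0373] [-2.54  2.44  8.82] [ 0.43  0.87 -0.07] 0.386
```

Run:
```python
from h import *
def st(n):
    s=env.read_state(); print(n,round(s['clock'],2),np.round(s['position'],4),np.round(s['force'],2),np.round(s['wrist_torque'],2),round(s['opening'],3)); return s
x,y,z=.5225,-.220,.0366
for i in range(14):
    s=st(i); f=s['force']
    if f[2]>11.5 and abs(f[0])<1.2: break
    if f[2]>15: z+=.0003
    elif f[2]<11.5: z-=.0003
    if abs(f[0])>=1.2: x+=.0003*np.sign(f[0])
    if abs(f[1])>=1.2: y+=.0003*np.sign(f[1])
    env.move_straight([x,y,z],rate=.01); env.dwell(.12)
print(x,y,z)
```

```text
0 15.74 [ 0.5223 -0.22    0.0373] [-2.54  2.44  8.82] [ 0.43  0.87 -0.07] 0.386
1 16.11 [ 0.5223 -0.2199  0.0373] [-2.52  0.14  8.51] [ 0.22  0.77 -0.06] 0.385
2 16.48 [ 0.5223 -0.22    0.0373] [-3.25  0.52  9.16] [ 0.28  0.76 -0.06] 0.385
3 16.84 [ 0.5223 -0.22    0.0373] [-3.28  0.68 11.94] [ 0.39  0.78 -0.12] 0.383
4 17.21 [ 0.5223 -0.22    0.0373] [-3.06  1.76 10.7 ] [ 0.37  0.59 -0.05] 0.38
5 17.57 [ 0.5223 -0.22    0.0373] [-2.72  0.31 11.94] [ 0.07  0.61 -0.05] 0.389
6 17.94 [ 0.5223 -0.22    0.0373] [-1.01  0.45 10.73] [ 0.14  0.44 -0.09] 0.384
7 18.31 [ 0.5223 -0.22    0.0372] [-2.12  1.   12.44] [ 0.21  0.62 -0.04] 0.385
8 18.68 [ 0.5223 -0.22    0.0372] [-1.94  0.59 10.97] [ 0.2   0.47 -0.05] 0.383
9 19.04 [ 0.5223 -0.22    0.0372] [-1.65  1.13 12.81] [ 0.3   0.41 -0.11] 0.386
10 19.41 [ 0.5222 -0.22    0.0372] [-1.12  1.19 11.22] [ 0.22  0.28 -0.14] 0.388
11 19.77 [ 0.5222 -0.22    0.0371] [-1.28  0.88 13.12] [ 0.35  0.41 -0.15] 0.385
12 20.14 [ 0.5222 -0.22    0.0371] [-0.57  1.13 12.96] [ 0.28  0.2  -0.1 ] 0.386
0.5195000000000003 -0.2194 0.03449999999999999
```

Run:
```python
from h import *
def st(n):
    s=env.read_state(); print(n,round(s['clock'],2),np.round(s['position'],4),np.round(s['force'],2),round(s['opening'],3)); return s
env.move_straight([.5222,-.22,.0368],rate=.02); env.dwell(.1); st('relax')
env.gripper_to(0.85); st('open')
env.move_straight([.5222,-.22,.13],rate=.12); st('up')
env.goto([.5205,-.3695,.16],[-90,0,-.6]); env.gripper_to(0.6); st('overpost')
p=env.grab_frame('side'); q=env.grab_frame('scene')
a=cv2.resize(p['image'][140:240,250:350],None,fx=4,fy=4,interpolation=2); b=cv2.resize(q['image'][200:290,120:270],None,fx=2.6,fy=2.6,interpolation=2)
c=np.zeros((400,790,3),np.uint8); c[:,:400]=a; c[:b.shape[0],400:]=b; cv2.imwrite('pics/seated.png',c)
```

```text
relax 20.57 [ 0.5222 -0.22    0.0373] [-2.65  1.65  7.48] 0.385
open 21.52 [ 0.5222 -0.22    0.0368] [-0.25  0.05 -0.16] 0.851
up 22.44 [ 0.5216 -0.2198  0.1292] [-0.65  0.58  0.37] 0.852
overpost 24.34 [ 0.5205 -0.3695  0.16  ] [ 0.07  0.35 -0.46] 0.598
```

View pics/seated.png

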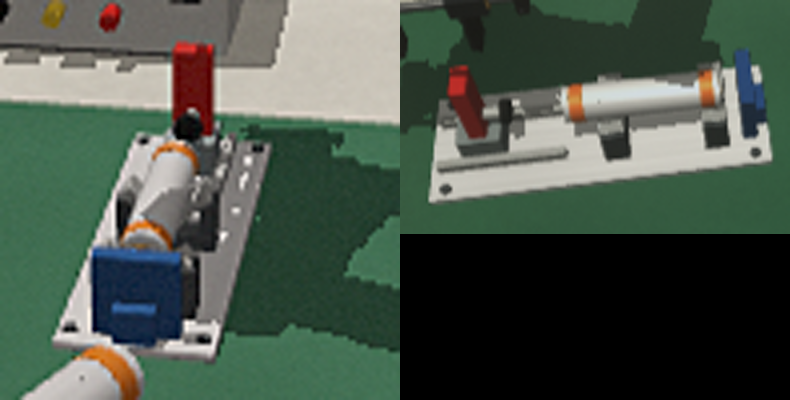

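The barrel lies level in both Vs, a little short of the stop, and the arm is clear of it. Gripping the post next.

Run:
```python
from h import *
def st(n):
    s=env.read_state(); print(n,round(s['clock'],2),np.round(s['position'],4),np.round(s['force'],2),round(s['opening'],3)); return s
print(env.move_straight([.5205,-.3695,.082],rate=.06,force_limit=6)); st('down')
env.gripper_to(0.0,grasp_force=25); env.dwell(.2); s=st('grip')
x,y,z=s['position']; x0,y0=x,y
d=np.array([np.sin(np.radians(.6)),np.cos(np.radians(.6))])
for t in (.010,.020,.030,.038,.042):
    hit=env.move_straight([x0+d[0]*t,y0+d[1]*t,.082],rate=.03,force_limit=15); s=st((t,hit))
    if hit: break
```

```text
False
down 25.89 [ 0.5208 -0.3696  0.0825] [ 0.22 -0.45 -0.33] 0.597
grip 26.8 [ 0.5205 -0.3695  0.082 ] [-0.63 -0.79  0.95] 0.179
(0.01, False) 27.28 [ 0.5206 -0.3593  0.082 ] [ 0.53 -2.03 -1.74] 0.183
(0.02, False) 27.77 [ 0.5208 -0.349   0.082 ] [ 0.32 -1.17 -0.39] 0.178
(0.03, False) 28.25 [ 0.5209 -0.3391  0.082 ] [ 0.49 -1.29 -0.04] 0.179
(0.038, False) 28.67 [ 0.521  -0.3311  0.082 ] [ 0.67 -1.61 -1.62] 0.18
(0.042, False) 28.95 [ 0.5211 -0.3273  0.082 ] [ 1.8  -2.03 -1.65] 0.179
```

Run:
```python
from h import *
def st(n):
    s=env.read_state(); print(n,round(s['clock'],2),np.round(s['position'],4),np.round(s['force'],2),round(s['opening'],3)); return s
y=-.3273; step=.0015
for i in range(26):
    y+=step; x=.5211+(y+.3273)*.01
    hit=env.move_straight([x,y,.082],rate=.012,force_limit=13); s=st((round(y,4),hit)); f=-s['force'][1]
    if hit or f>9: break
    if y>-.3: break
```

```text
(-0.3258, False) 29.25 [ 0.5211 -0.3258  0.082 ] [ 0.48 -4.1  -1.  ] 0.181
(-0.3243, False) 29.52 [ 0.5211 -0.3243  0.082 ] [ 0.2  -3.55 -1.06] 0.178
(-0.3228, False) 29.8 [ 0.5211 -0.3227  0.082 ] [ 0.01 -3.82 -1.43] 0.179
(-0.3213, False) 30.07 [ 0.5212 -0.3215  0.082 ] [ 0.41 -5.59 -2.21] 0.186
(-0.3198, False) 30.35 [ 0.5212 -0.3205  0.082 ] [ 1.13 -5.69 -3.38] 0.185
(-0.3183, False) 30.62 [ 0.5212 -0.3192  0.082 ] [ 1.52 -8.   -2.63] 0.184
(-0.3168, False) 30.9 [ 0.5212 -0.3177  0.082 ] [-0.2  -9.08 -2.91] 0.183
```

Run:
```python
from h import *
def st(n):
    s=env.read_state(); print(n,round(s['clock'],2),np.round(s['position'],4),np.round(s['force'],2),round(s['opening'],3)); return s
y=-.3168; step=.001
for i in range(26):
    y+=step; x=.5212+(y+.3168)*.01
    hit=env.move_straight([x,y,.082],rate=.012,force_limit=9); s=st((round(y,4),hit)); f=-s['force'][1]
    if hit or f>12: break
    if y>-.298: break
```

```text
(-0.3158, False) 31.15 [ 0.5213 -0.3168  0.082 ] [-0.77 -7.68 -2.14] 0.181
(-0.3148, False) 31.4 [ 0.5212 -0.3158  0.082 ] [ 0.41 -7.7  -3.13] 0.183
(-0.3138, False) 31.65 [ 0.5212 -0.3148  0.082 ] [ 1.11 -8.52 -2.93] 0.183
(-0.3128, False) 31.9 [ 0.5212 -0.3138  0.082 ] [ 0.76 -8.98 -4.15] 0.181
(-0.3118, False) 32.15 [ 0.5213 -0.3128  0.082 ] [ 0.99 -7.72 -3.63] 0.183
(-0.3108, False) 32.4 [ 0.5213 -0.3118  0.082 ] [ 0.47 -8.41 -2.75] 0.182
(-0.3098, False) 32.65 [ 0.5213 -0.3109  0.082 ] [ 0.91 -8.39 -3.16] 0.18
(-0.3088, False) 32.9 [ 0.5213 -0.3099  0.082 ] [ 0.92 -7.6  -2.96] 0.181
(-0.3078, False) 33.15 [ 0.5213 -0.3089  0.082 ] [ 0.89 -8.67 -3.86] 0.177
(-0.3068, False) 33.4 [ 0.5213 -0.3079  0.082 ] [ 0.77 -7.84 -3.77] 0.176
(-0.3058, False) 33.65 [ 0.5213 -0.3069  0.082 ] [ 1.35 -9.09 -3.58] 0.179
(-0.3048, False) 33.9 [ 0.5214 -0.3059  0.082 ] [ 0.61 -7.97 -3.51] 0.183
(-0.3038, False) 34.15 [ 0.5214 -0.3051  0.082 ] [  0.73 -10.08  -3.95] 0.18
(-0.3028, False) 34.4 [ 0.5214 -0.3049  0.082 ] [  0.21 -12.25  -4.69] 0.182
```

Run:
```python
from h import *
def st(n):
    s=env.read_state(); print(n,round(s['clock'],2),np.round(s['position'],4),np.round(s['force'],2),round(s['opening'],3)); return s
y=-.3028
for i in range(12):
    y+=.0005; env.move_straight([.5214,y,.082],rate=.01); env.dwell(.1); s=st(round(y,4))
    if -s['force'][1]>16.5: break
F=[]
for i in range(8): env.dwell(.1); F.append(-env.read_state()['force'][1])
print(np.mean(F),np.max(F)); st('held')
```

```text
-0.3023 34.75 [ 0.5214 -0.3048  0.082 ] [  0.6  -14.2   -5.26] 0.185
-0.3018 35.1 [ 0.5214 -0.3048  0.082 ] [  0.58 -16.02  -5.39] 0.181
-0.3013 35.45 [ 0.5214 -0.3047  0.082 ] [ -0.03 -17.77  -6.27] 0.179
16.877348920806845 17.44768851622853
held 36.25 [ 0.5214 -0.3047  0.082 ] [  1.13 -16.65  -7.23] 0.182
```

Run:
```python
from h import *
def st(n):
    s=env.read_state(); print(n,round(s['clock'],2),np.round(s['position'],4),np.round(s['force'],2),round(s['opening'],3)); return s
env.move_straight([.5214,-.3027,.082],rate=.01); st('backoff')
env.gripper_to(0.5); env.dwell(.2); st('open')
env.move_straight([.5214,-.3035,.2],rate=.12); st('up')
env.goto([.40,-.42,.36],[-90,0,45]); st('away')
p=env.grab_frame('side'); q=env.grab_frame('scene')
m=env.search_frame(q,'barrel'); print([(np.round(d['xyz'],3).tolist(),round(d['score'],2)) for d in m])
a=cv2.resize(p['image'][140:240,250:350],None,fx=4,fy=4,interpolation=2); b=cv2.resize(q['image'][200:290,120:270],None,fx=2.6,fy=2.6,interpolation=2)
c=np.zeros((540,790,3),np.uint8); c[:400,:400]=a; c[:b.shape[0],400:]=b; c[240:532,400:789]=cv2.resize(q['image'],(389,292)); cv2.imwrite('pics/final.png',c)
```

```text
backoff 36.54 [ 0.5214 -0.3049  0.082 ] [  0.35 -11.99  -3.19] 0.179
open 37.52 [ 0.5213 -0.3027  0.082 ] [ 0.23 -0.56  0.14] 0.499
up 38.66 [ 0.5209 -0.3033  0.199 ] [-0.22 -0.44  0.6 ] 0.497
away 39.66 [ 0.4    -0.4195  0.3586] [-0.4   0.42 -0.14] 0.499
[([0.254, 0.258, 0.032], 0.91), ([0.532, -0.202, 0.07], 0.89), ([0.572, 0.028, 0.04], 0.83)]
```

View pics/final.png

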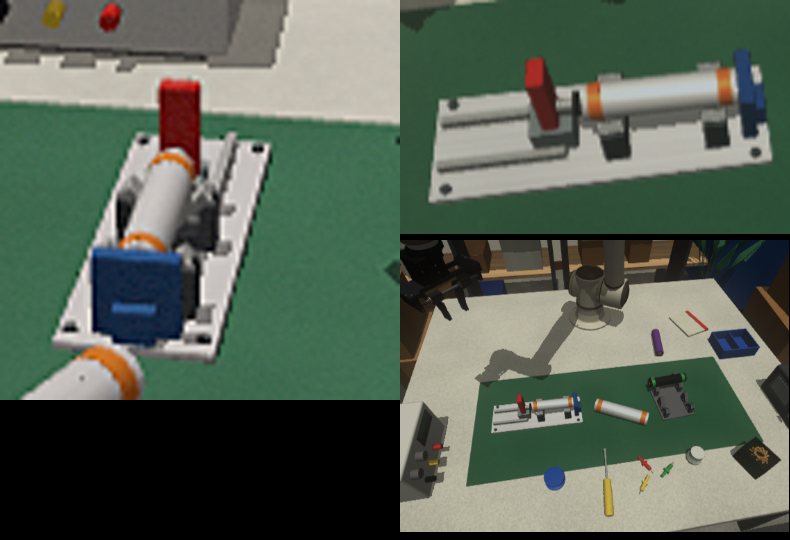

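The barrel is in both Vs and against the stop, with the nose on its end. The bystanders look unmoved and the arm is clear, so I'm handing in.

```bash
python3 -c "
from h import *
print(env.close_job())"
```

```text
the job is handed in; nothing more can be done
None
```

The barrel is clamped in the fixture and the job is handed in, with the robot clear at about 40 s of the 70 s allowed. No verdict was reported.

- **Seating:** I took the smaller white barrel from the rest and lowered it into the V-blocks. I pressed down with about 13 N by the tool, or about 17 N on the Vs once the barrel's own 4.3 N weight is added. It stopped giving way in height and sideways, and I eased off to about 7.5 N before letting go.
- **Clamping:** I slid the clamp by its post. The nose met the barrel, pushed it about 17 mm, and the force rose sharply at the stop. I held about 17 N on the tool for 0.8 s. Taking off about 4 N of slide friction leaves roughly 13 N on the barrel. Then I released and withdrew.
- **Last checks:** The final pictures show the barrel in both Vs, against the stop, with the nose on its end. The black barrel, the larger white one, the purple one and the small items look unmoved.
- **Not confirmed:**
  - The force left on the barrel after release was not measured.
  - The clamp travelled about 65 mm by my tool readings, but I did not read its joint directly.
  - The stop was met about 3 mm beyond where my picture measurement put it. That is within that measurement's error, and the force rise was clear.

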